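Lock the bar lamp's arm into its bayonet base

ROBOT

A 6-joint arm with a two-finger parallel gripper is mounted at the origin on the work surface. World frame = base frame: x ahead of the robot, y to its left, z up, the work surface at z = 0. Lengths are in m, angles in degrees, forces in N, time in s.
With the tool pointing down it reaches from about 0.35 to 0.875 m from the base axis. Payload 4.2 kg.
Tool frame: the origin (TCP) lies on the centre line of the jaws, within the pads' length; the fingertips stand 22 mm ahead of it and the grasp point (between the pads) lies 3 mm ahead of it (r.tcp_to_tips is the distance from the TCP to the fingertips, in m); z points along the fingers, y is the line along which they close (so a half turn about z gives the same grasp; the last joint's range is limited). The gripper opens to 87 mm and grips with 3 to 60 N. Pads are 19 mm wide; open, the fingers measure 117 mm over their backs; the gripper's body (75 mm by 190 mm) begins 51 mm behind the grasp point.
Start: joints at [-53.537, 22.042, 0.453, 0, -68.411, -14.817], TCP at [0.231, -0.581, 0.245] pointing down, gripper open.
Joint ranges: [-179.83, 179.83], [-69.29, 118.12], [-61.27, 80.66], [-181.25, 117.63], [-171.15, -9.14], [-177.46, 177.46]. Speed limits (degrees/s): [159.86, 159.86, 180, 180, 180, 180].

INTERFACE

Orientations are given as a 3x3 rotation matrix whose columns are the frame's x, y, z axes.
In Python, from station import r gives the robot as it stands.
- The arm moves only by the tool apply_moves, never from a script. Its argument "plan" is a list of rows, each an object with "grip": the opening, from 0 (shut) to 1 (fully open); "offset": the shift along the tool's x, y, z in cm, a list of three; "spin": the turn about the tool's z in rad. A call has 1 to 5 rows; each row is the pose to reach, as a shift and turn from the pose commanded when the call began, along the tool's axes at that moment; what a row does not reach only later rows make up. A row lasts 1/10 s, in which the tool goes at most 50 mm and 8.59 degrees, less where a joint would pass 70% of its speed; a pose out of reach is approached as far as the arm can. A call with a gripper value outside its range is refused whole. The fingers move at their own pace and stop on an object; the grip force is fixed at half the most. Time passes only in rows, so rows that repeat a pose let the fingers close. It gives the time, the measured TCP pose, the force, the opening and the grip force at its end, in the units of the state.
- r.sense(): the state, without advancing time (a new reading comes with each control period).
- r.capture(name): name is "scene" or "top" or "wrist"; returns a dict with "img" (480x640x3 uint8, blue, green, red), "depth" (480x640 float32, m along the optical axis (not along the pixel's ray), 0 where there is no reading), "mtx" (3x3 intrinsics, pixels), "R" (3x3) and "t" (3): a world point X has camera coordinates R X + t. Camera axes: x right, y down, z forward; pixel columns grow to the right and rows downward; lengths in m; the calibration is good to about 2 mm. A picture is of the moment at which its call begins.
- r.finish_job(): hands the job in; it is judged then, once.
The state is a dict: "time_s": time; "joints": joint angles; "joint_velocities": joint speeds; "effort": joint torques, N m; "tcp_pos": TCP position; "ee_rot": TCP orientation; "wrist_force": force on the tool from outside, world axes, zero at the start; "moment": the same for the moment, N m; "gripper_width": opening from 0.0 (shut) to 1.0 (fully open); "gripper_force": force on a finger pad.
Only numpy, scipy, OpenCV 4.12 (cv2) and the standard library are available. Lean on these libraries where they do the work, as an engineer would, in place of code of your own. Each camera call takes 0.05 s, during which the arm holds its last target. There are 200 camera calls.

TASK

The bar lamp on the dresser tray has been left with its foot merely resting in the mouth of its base. Swing the lamp's arm until the lugs of its foot stand over the slots in the base, push the foot down fully home, then swing the arm clockwise (seen from above) until it stops, so that it is locked. Leave the bottle, the vial and the ring cone standing where they are.

Things in the scene. Friction and masses are not known exactly. Their poses are not given: they have to be found in the camera images.
- hub (a point): centre of the flat round top (60 mm across) of the loose lamp's aluminium hub, on the turning axis; lamp mass about 0.35 kg. z up, x along the lamp's arm: a straight bar 24 mm wide, 17 mm high (its top 2 mm below the hub's top, white light strip beneath), ending 160 mm from the axis. Pushed at its side with under 5 N, the arm swings about the axis.
- bar_end (a point): point in the middle of the lamp's arm near its free end: 140 mm from the hub's axis along the hub's x, 10 mm below the level of the hub's top (half-way up the bar to within 1 mm)
- lug_level (a point): on the lamp's axis at its lugs' undersides, 43 mm below the hub's top. The round foot (68 mm across, its underside 12 mm lower) carries three lugs 8 mm thick reaching 45 mm from the axis: one 23 mm wide opposite the arm, two 11 mm wide at 60 degrees either side of the arm. At the start they lie on the base's rim (hub's top 43 mm above the rim) with the foot in the mouth, centring the lamp.
- base_rim (a point): centre of the mouth, at rim height, of the lamp's round grey-painted steel base (fixed, 112 mm across, 70 mm high). z up; x is where the arm must point for the lugs to stand over the slots: a wide slot along -x, two narrow ones 60 degrees either side of x, each about 5 degrees wider than its lug on either side. At the start the arm points 25 to 75 degrees clockwise of x (seen from above).
- slot_floor (a point): on the base's axis, 18 mm below the rim, level with the slots' floor; there each slot runs on clockwise under a ledge to a stop 50 degrees on. A rubber seal drags: the aligned lamp sinks only when the middle of the hub is pushed down with 4 to 6 N, 18 mm to a solid stop (hub's top 25 mm above the rim, arm's underside about 6 mm above it), and stays down when let go.
- locked_end (a point): point fixed to the base where bar_end lies when the lamp is home and turned to the stop: 140 mm from the axis, 50 degrees clockwise of the base's x, 15 mm above the rim. An upright rib on the outside of the base marks this direction.
- pyramid_center (a point): bystander: frosted glass pyramid bottle standing on the tray, 65 mm square at the foot, 100 mm high; this point is 50 mm above its foot on its axis
- vial_center (a point): bystander: glass roll-on vial standing on the tray, 25 mm across, 82 mm high; this point is half-way up
- cone_center (a point): bystander: sky blue ceramic ring cone standing on the tray, 64 mm across at the foot, 90 mm high; this point is half-way up
Mind the look-alikes: they are no part of the job. Of the things like the part that bears hub, leave any that is black; of the rest the larger one is meant. Of the things that look like the part that bears vial_center, take the one that is farthest to the robot's left at the start.

How it is judged:
By the outcome, as a careful person would: the job done as asked, in the order asked, and still so for the second after the job is handed in, with the robot touching nothing.
It also fails if it takes over 64 s, if anything falls off the work surface, if the arm or the gripper's body presses on something with over 40 N, if the wrist force passes 120 N, or if a joint passes its speed limit or range.

## Working session

There is one attempt and no reset: what is moved stays moved. The work goes in short steps, Python scripts to look and compute and a tool call to move; the robot and the scene stay as the last step left them, time stands still between calls to the robot, and variables do not carry over. Pictures are saved under pics/ and viewed, at most 10 in all, crops included, and the job is handed in when it is done.

Besides the shell and the picture viewer there is one more tool, called by a JSON object that holds its "api" and its "payload". apply_moves: Moves the arm, as the interface text tells. Its arguments: {"type":"object","properties":{"plan":{"type":"array"}},"required":["plan"]}

```bash
mkdir -p pics; ls
python3 - <<'E'
from station import r
import cv2,numpy as np
s=r.sense();print(s)
for n in("scene","top"):
    c=r.capture(n);cv2.imwrite(f"pics/{n}0.png",c["img"]);np.savez(f"{n}0.npz",**c)
    print(n,c["mtx"].tolist(),c["R"].round(3).tolist(),c["t"])
E
```

```text
pics
{'time_s': 0.0, 'joints': array([-5.35379391e+01,  2.20908583e+01,  3.78055722e-01, -2.99184959e-02,
       -6.84107140e+01, -1.48163154e+01]), 'joint_velocities': array([ 0.0973678 ,  0.03084701, -0.10110496, -0.03127837,  0.04611581,
       -0.00293591]), 'effort': array([-1.05735340e-03, -3.90668678e+01,  1.87410986e+01,  4.21991989e+00,
        1.11273222e-02, -1.91610852e-04]), 'tcp_pos': array([ 0.23034995, -0.58039125,  0.24344435]), 'ee_rot': array([[-9.29553287e-01, -3.68686715e-01, -8.90627236e-04],
       [-3.68687782e-01,  9.29551091e-01,  2.02229521e-03],
       [ 8.22901419e-05,  2.20819453e-03, -9.99997559e-01]]), 'wrist_force': array([-0.58907488,  0.56632275, -0.38830566]), 'moment': array([ 0.05261176,  0.01314295, -0.02002013]), 'gripper_force': 0.0, 'gripper_width': 1.0040542717646521}
scene [[522.3867994555029, 0.0, 325.5427750969793], [0.0, 522.3867994555029, 255.13034005832023], [0.0, 0.0, 1.0]] [[0.129, 0.992, -0.011], [0.691, -0.098, -0.717], [-0.712, 0.085, -0.697]] [ 1.39594301e-03 -3.20174585e-01  1.42674700e+00]
top [[613.3405628766562, 0.0, 319.59530942294015], [0.0, 613.3405628766562, 227.94775245999153], [0.0, 0.0, 1.0]] [[-0.022, -1.0, -0.007], [-0.996, 0.023, -0.085], [0.085, 0.005, -0.996]] [-0.05687112  0.54664739  1.18448588]
```

View pics/scene0.png

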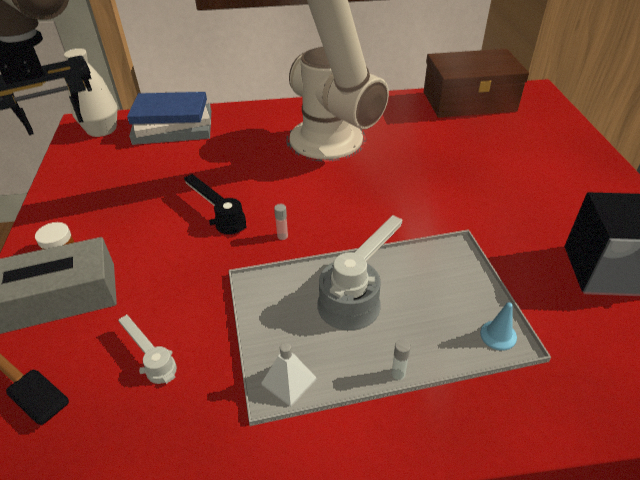

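View pics/top0.png

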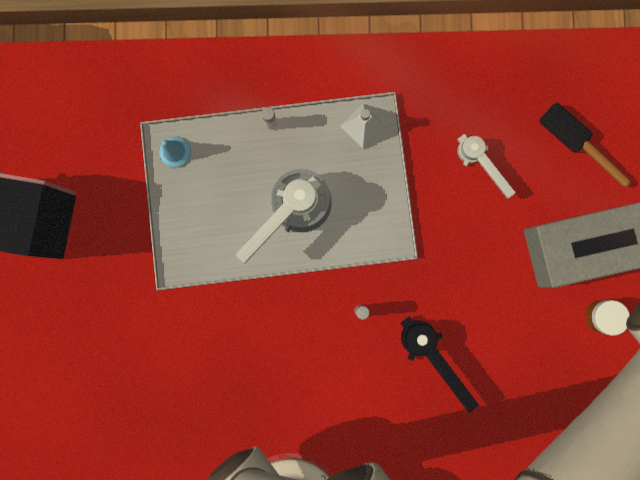

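Loose lamp candidates in the top view: white/aluminium lamp in the base (300,196), smaller white lamp (474,148), black lamp (421,338). The larger, non-black one at (300,196) is the one meant. Vial candidates: (268,115) and (362,312); the robot's left is image left, so (268,115), on the tray, is the one meant. Next, an enlarged crop to confirm.

```bash
cat > h.py <<'E'
import numpy as np,cv2
def load(n): return dict(np.load(n))
def ray(c,u,v,z):
    R,t,K=c["R"],c["t"],c["mtx"]; o=-R.T@t; d=R.T@np.linalg.solve(K,[u,v,1.]); return o+d*(z-o[2])/d[2]
def proj(c,X):
    p=c["mtx"]@(c["R"]@np.asarray(X)+c["t"]); return p[:2]/p[2]
def cloud(c):
    v,u=np.mgrid[:480,:640]; d=c["depth"]; K=c["mtx"]
    P=np.stack([(u-K[0,2])*d/K[0,0],(v-K[1,2])*d/K[1,1],d],-1)-c["t"]
    return P@c["R"]
E
python3 - <<'E'
from h import *
a=load("top0.npz");b=load("scene0.npz")
A=cv2.resize(a["img"][140:280,220:360],None,fx=4,fy=4,interpolation=3)
B=cv2.resize(b["img"][205:335,300:420],None,fx=4,fy=4,interpolation=3)[:560,:240*1]
cv2.imwrite("pics/crop0.png",A)
cv2.imwrite("pics/crop1.png",cv2.resize(b["img"][210:335,305:410],None,fx=4.5,fy=4.5,interpolation=3))
P=cloud(a)
for n,(u,v) in dict(hub=(300,196),arm=(260,238),base=(322,215),tray=(200,220),tbl=(450,250),cone=(175,150),vial=(268,115),pyr=(363,115),small=(474,148)).items(): print(n,P[v,u].round(4))
E
```

```text
hub [ 0.5964 -0.0353  0.1172]
arm [0.5214 0.0388 0.1166]
base [ 0.5654 -0.0746  0.073 ]
tray [0.5683 0.1701 0.0044]
tbl [ 0.4972 -0.3294 -0.0037]
cone [0.7016 0.2088 0.0509]
vial [0.7573 0.0235 0.0851]
pyr [ 0.7471 -0.1551  0.1067]
small [ 0.694  -0.3754  0.0399]
```

View pics/crop0.png

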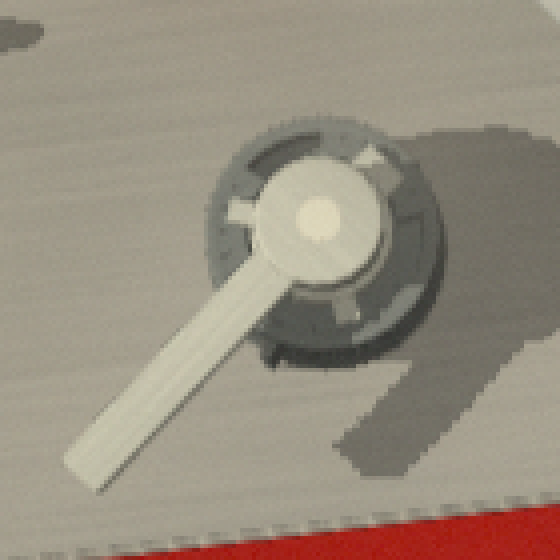

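View pics/crop1.png

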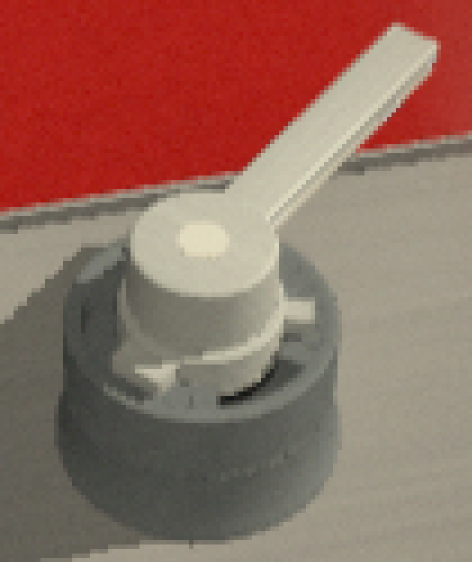

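The crops confirm the lamp: round hub at crop (319,219), i.e. pixel (299.8,194.8). Arm goes to lower left, the rib is at crop (271,357), i.e. pixel (287.8,229.2), and a dark slot shows at crop (285,150), i.e. pixel (291,177).

Run:
```python
from h import *
a=load("top0.npz");b=load("scene0.npz")
P=cloud(a); print("campos",-a["R"].T@a["t"])
P2=cloud(b)
for nm,Q in(("top",P),("scene",P2)):
    m=(np.hypot(Q[...,0]-.597,Q[...,1]+.035)<.2)&(Q[...,2]>.095)&(Q[...,2]<.13)
    z=Q[m][:,2]; mm=np.median(z)
    mask=(m*255).astype(np.uint8); mask=cv2.morphologyEx(mask,cv2.MORPH_OPEN,np.ones((3,3)))
    cs,_=cv2.findContours(mask,0,2); c=max(cs,key=cv2.contourArea)
    D=cv2.distanceTransform(mask,cv2.DIST_L2,5); 
    pts=Q[m][:,:2]; hub=pts[np.hypot(*(pts-[.597,-.035]).T)<.02].mean(0)
    rr=np.hypot(*(pts-[.597,-.035]).T); far=pts[(rr>.06)&(rr<.15)]
    l=cv2.fitLine(far.astype(np.float32),2,0,.01,.01).ravel()
    print(nm,"z",mm,np.percentile(z,[5,95]),"maxdist",np.unravel_index(D.argmax(),D.shape),D.max(),"line",l,"maxr",rr.max(),np.degrees(np.arctan2(l[1],l[0])))
u=(299.75,194.75)
h=ray(a,*u,.1165);print("hub ray",h)
g=305+(205/4.5),210+(238/4.5); print("hub scene",ray(b,*g,.1165))
for p in((64,462),(98,494),(81,478)):
    q=ray(a,220+p[0]/4,140+p[1]/4,.1145);d=q-h;print("end",q,np.hypot(*d[:2]),np.degrees(np.arctan2(d[1],d[0])))
for z in(.07,.04,.01):
  for p in((271,350),(274,368),(268,365)):
    d=ray(a,220+p[0]/4,140+p[1]/4,z)-h;print("rib",z,np.hypot(*d[:2]),np.degrees(np.arctan2(d[1],d[0])))
# base rim polar unwrap at rim z
zr=np.median(P[213:218,320:324,2]);print("rim z",zr)
th=np.radians(np.arange(0,360,.5)); rs=np.arange(.030,.064,.0005)
M=np.array([[proj(a,[h[0]+R*np.cos(t),h[1]+R*np.sin(t),.073]) for t in th] for R in rs],np.float32)
I=cv2.remap(a["img"],M[...,0],M[...,1],1)
I=cv2.resize(I[::-1],(720,500),interpolation=cv2.INTER_NEAREST)
for k in range(0,720,60): cv2.putText(I,str(k//2),(k,12),0,.4,(0,255,255));cv2.line(I,(k,0),(k,500),(0,255,255),1)
cv2.imwrite("pics/polar.png",np.clip(I*1.6,0,255).astype(np.uint8))
```

```text
campos [ 0.44227357 -0.07510558  1.22630247]
top z 0.11552403037808645 [0.10962868 0.11957813] maxdist (np.int64(198), np.int64(299)) 13.7876 line [ 0.71868294 -0.6953379   0.52364737  0.03998271] maxr 0.1998737432056093 -44.05415
scene z 0.11410805219778823 [0.09993874 0.11715011] maxdist (np.int64(268), np.int64(344)) 11.996899 line [ 0.7173835  -0.69667846  0.5252101   0.04105495] maxr 0.19985442455203742 -44.16112
hub ray [ 0.59884691 -0.03486702  0.1165    ]
hub scene [ 0.59930496 -0.03417842  0.1165    ]
end [0.49073105 0.0830317  0.1145    ] 0.15996608012158808 132.52154469240472
end [0.47588915 0.06777646 0.1145    ] 0.16016958098036102 140.14532673438356
end [0.48330563 0.07539949 0.1145    ] 0.15971377296021708 136.33816100540784
rib 0.07 0.06104673974773917 155.1767257807022
rib 0.07 0.06846381380072027 159.15401257943665
rib 0.07 0.06814706671571559 156.49790630341852
rib 0.04 0.05944116493637445 152.61868310656598
rib 0.04 0.0668591097588694 157.07865816386138
rib 0.04 0.0666560178471453 154.2819433500318
rib 0.01 0.057960496345100365 149.92433346803946
rib 0.01 0.06534636545598724 154.90424931566687
rib 0.01 0.06526914096323153 151.96821946089662
rim z 0.07326975142254696
```

View pics/polar.png

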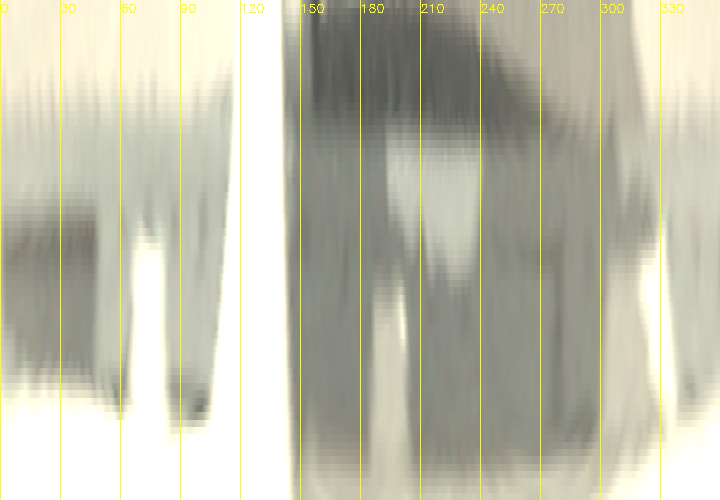

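The polar view shows the lugs at 76°, 196° and 316° (arm at 136°). The wide slot spans 0–48° (centre 24°) and a narrow slot's edge is at 278°. The rib is near 155°. All of these agree with base x ≈ 204.5° and lock ≈ 154.5°, which is 68.5° of swing (within 25–75°). Hub top is 0.1165 and rim 0.0733, a difference of 43 mm, as described.

```bash
cat > plan.py <<'E'
import numpy as np,json,os
HUB=np.array([.599,-.0347])
def bar(ang,z,yaw=None,R=.14):
    t=np.radians(ang); return [HUB[0]+R*np.cos(t),HUB[1]+R*np.sin(t),z,ang]
def plan(targets,start=None,step=.045,ang=8.):
    """targets: (x,y,z,yaw_deg of tool x,grip[,min rows]); prints calls, tracks commanded pose"""
    c=np.array(start if start is not None else json.load(open("cmd.json")),float)
    way=[];p=c.copy()
    for t in targets:
        q=np.array(t[:4],float);n=int(max(np.ceil(np.linalg.norm(q[:3]-p[:3])/step),np.ceil(abs(q[3]-p[3])/ang),1,t[5] if len(t)>5 else 1))
        way+=[(p+(q-p)*k/n,t[4]) for k in range(1,n+1)];p=q
    for i in range(0,len(way),5):
        a=np.radians(c[3]);X=np.array([np.cos(a),np.sin(a)]);Y=np.array([np.sin(a),-np.cos(a)]);rows=[]
        for q,g in way[i:i+5]:
            d=q[:3]-c[:3];o=np.round(100*np.array([d[:2]@X,d[:2]@Y,-d[2]])/.05)*.05
            s=round(np.radians(c[3]-q[3]),2);rows.append({"grip":g,"offset":[round(v,2) for v in o],"spin":s})
        o=o/100;c=np.array([*(c[:2]+o[0]*X+o[1]*Y),c[2]-o[2],c[3]-np.degrees(s)])
        print(json.dumps(rows))
    json.dump(c.tolist(),open("cmd.json","w"));print(len(way),"rows, end",c.round(4))
E
python3 - <<'E'
from plan import *
s=[.231,-.581,.245,201.6]
plan([(*bar(136.2,.19),.4),(*bar(136.2,.117),.4,3)],s)
E
```

```text
[{"grip": 0.4, "offset": [-3.05, 3.1, 0.35], "spin": 0.07}, {"grip": 0.4, "offset": [-6.05, 6.25, 0.7], "spin": 0.14}, {"grip": 0.4, "offset": [-9.1, 9.35, 1.05], "spin": 0.21}, {"grip": 0.4, "offset": [-12.1, 12.5, 1.35], "spin": 0.29}, {"grip": 0.4, "offset": [-15.15, 15.6, 1.7], "spin": 0.36}]
[{"grip": 0.4, "offset": [-1.75, 4.0, 0.35], "spin": 0.07}, {"grip": 0.4, "offset": [-3.45, 8.0, 0.7], "spin": 0.14}, {"grip": 0.4, "offset": [-5.2, 12.0, 1.05], "spin": 0.21}, {"grip": 0.4, "offset": [-6.95, 16.0, 1.4], "spin": 0.28}, {"grip": 0.4, "offset": [-8.7, 19.95, 1.75], "spin": 0.35}]
[{"grip": 0.4, "offset": [-0.25, 4.35, 0.35], "spin": 0.07}, {"grip": 0.4, "offset": [-0.5, 8.7, 0.65], "spin": 0.15}, {"grip": 0.4, "offset": [-0.75, 13.05, 1.0], "spin": 0.22}, {"grip": 0.4, "offset": [-1.05, 17.4, 1.35], "spin": 0.29}, {"grip": 0.4, "offset": [-1.3, 21.75, 1.7], "spin": 0.36}]
[{"grip": 0.4, "offset": [1.3, 4.15, 0.35], "spin": 0.07}, {"grip": 0.4, "offset": [1.3, 4.15, 2.8], "spin": 0.07}, {"grip": 0.4, "offset": [1.3, 4.15, 5.2], "spin": 0.07}, {"grip": 0.4, "offset": [1.3, 4.15, 7.65], "spin": 0.07}]
19 rows, end [4.979000e-01 6.230000e-02 1.170000e-01 1.362828e+02]
```

{"api": "apply_moves", "payload": {"plan": [{"grip":0.4,"offset":[-3.05,3.1,0.35],"spin":0.07},{"grip":0.4,"offset":[-6.05,6.25,0.7],"spin":0.14},{"grip":0.4,"offset":[-9.1,9.35,1.05],"spin":0.21},{"grip":0.4,"offset":[-12.1,12.5,1.35],"spin":0.29},{"grip":0.4,"offset":[-15.15,15.6,1.7],"spin":0.36}]}}

```text
time_s: 0.6
tcp_pos: [0.3139, -0.3783, 0.2271]
ee_rot: [[-1.0, -0.014, -0.0], [-0.014, 1.0, 0.0], [0.0, 0.0, -1.0]]
wrist_force: [1.5, -0.3, 1.1]
gripper_width: 0.632
gripper_force: 0.0
```

{"api": "apply_moves", "payload": {"plan": [{"grip":0.4,"offset":[-1.75,4.0,0.35],"spin":0.07},{"grip":0.4,"offset":[-3.45,8.0,0.7],"spin":0.14},{"grip":0.4,"offset":[-5.2,12.0,1.05],"spin":0.21},{"grip":0.4,"offset":[-6.95,16.0,1.4],"spin":0.28},{"grip":0.4,"offset":[-8.7,19.95,1.75],"spin":0.35}]}}

```text
time_s: 1.1
tcp_pos: [0.3974, -0.1772, 0.2099]
ee_rot: [[-0.944, 0.329, 0.0], [0.329, 0.944, 0.0], [0.0, 0.0, -1.0]]
wrist_force: [1.5, -0.2, 0.7]
gripper_width: 0.402
gripper_force: 0.0
```

{"api": "apply_moves", "payload": {"plan": [{"grip":0.4,"offset":[-0.25,4.35,0.35],"spin":0.07},{"grip":0.4,"offset":[-0.5,8.7,0.65],"spin":0.15},{"grip":0.4,"offset":[-0.75,13.05,1.0],"spin":0.22},{"grip":0.4,"offset":[-1.05,17.4,1.35],"spin":0.29},{"grip":0.4,"offset":[-1.3,21.75,1.7],"spin":0.36}]}}

```text
time_s: 1.6
tcp_pos: [0.4806, 0.0242, 0.1928]
ee_rot: [[-0.768, 0.64, -0.0], [0.64, 0.768, -0.0], [0.0, -0.0, -1.0]]
wrist_force: [-0.0, 0.3, 0.4]
gripper_width: 0.399
gripper_force: 0.0
```

{"api": "apply_moves", "payload": {"plan": [{"grip":0.4,"offset":[1.3,4.15,0.35],"spin":0.07},{"grip":0.4,"offset":[1.3,4.15,0.35],"spin":0.07},{"grip":0.4,"offset":[1.3,4.15,0.35],"spin":0.07}]}}

```text
time_s: 1.9
tcp_pos: [0.4966, 0.0633, 0.1888]
ee_rot: [[-0.725, 0.689, -0.002], [0.689, 0.725, -0.001], [0.001, -0.002, -1.0]]
wrist_force: [0.2, -0.7, 0.1]
gripper_width: 0.402
gripper_force: 0.0
```

```bash
python3 - <<'E'
from h import *
from station import r
c=r.capture("wrist");cv2.imwrite("pics/w1.png",c["img"])
s=r.sense();p=s["tcp_pos"];R=s["ee_rot"]
for k in(0,.02): 
  for sg in(-1,1): print(proj(c,p+R@[0,sg*.0174,k]))
E
python3 - <<'E'
import sys;sys.path.insert(0,'.')
import os;os.chdir('.')
from plan import *
import json
c=json.load(open("cmd.json"));c[2]=.19
plan([(c[0],c[1],.117,c[3],.4,3)]+[(*bar(a,.117),.4) for a in np.linspace(136.2,206.7,15)[1:]],c)
E
```

```text
[275.59845919 328.00854705]
[370.29748461 328.21669706]
[280.99735712 306.23130259]
[365.07842977 306.41756219]
[{"grip": 0.4, "offset": [0.0, 0.0, 2.45], "spin": 0.0}, {"grip": 0.4, "offset": [0.0, 0.0, 4.85], "spin": 0.0}, {"grip": 0.4, "offset": [0.0, 0.0, 7.3], "spin": 0.0}, {"grip": 0.4, "offset": [-0.05, -1.25, 7.3], "spin": -0.09}, {"grip": 0.4, "offset": [-0.2, -2.45, 7.3], "spin": -0.17}]
[{"grip": 0.4, "offset": [-0.1, -1.25, -0.0], "spin": -0.09}, {"grip": 0.4, "offset": [-0.25, -2.45, -0.0], "spin": -0.18}, {"grip": 0.4, "offset": [-0.5, -3.65, -0.0], "spin": -0.27}, {"grip": 0.4, "offset": [-0.9, -4.8, -0.0], "spin": -0.36}, {"grip": 0.4, "offset": [-1.4, -5.95, -0.0], "spin": -0.44}]
[{"grip": 0.4, "offset": [-0.05, -1.25, -0.0], "spin": -0.09}, {"grip": 0.4, "offset": [-0.2, -2.45, -0.0], "spin": -0.18}, {"grip": 0.4, "offset": [-0.45, -3.65, -0.0], "spin": -0.27}, {"grip": 0.4, "offset": [-0.85, -4.8, -0.0], "spin": -0.36}, {"grip": 0.4, "offset": [-1.35, -5.95, -0.0], "spin": -0.44}]
[{"grip": 0.4, "offset": [-0.05, -1.2, -0.0], "spin": -0.09}, {"grip": 0.4, "offset": [-0.2, -2.45, -0.0], "spin": -0.18}]
17 rows, end [ 4.739000e-01 -9.770000e-02  1.170000e-01  2.067566e+02]
```

View pics/w1.png

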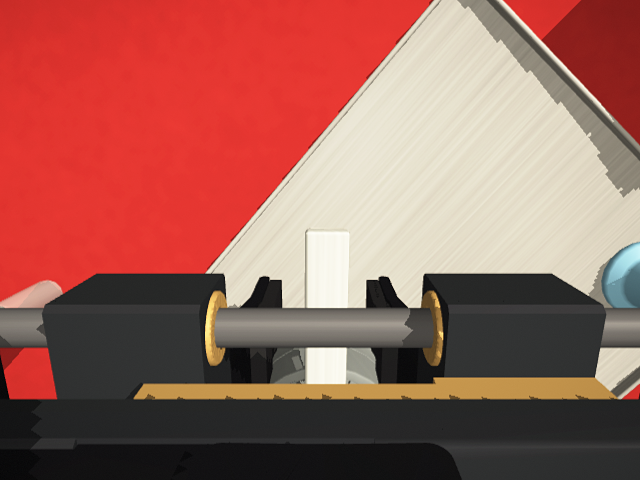

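The wrist view shows the bar (columns 306–349) centred between the fingers (281 and 367), so I descend and sweep.

{"api": "apply_moves", "payload": {"plan": [{"grip":0.4,"offset":[0.0,0.0,2.45],"spin":0.0},{"grip":0.4,"offset":[0.0,0.0,4.85],"spin":0.0},{"grip":0.4,"offset":[0.0,0.0,7.3],"spin":0.0},{"grip":0.4,"offset":[-0.05,-1.25,7.3],"spin":-0.09},{"grip":0.4,"offset":[-0.2,-2.45,7.3],"spin":-0.17}]}}

```text
time_s: 2.45
tcp_pos: [0.4803, 0.0418, 0.1157]
ee_rot: [[-0.831, 0.557, -0.002], [0.557, 0.831, -0.001], [0.001, -0.002, -1.0]]
wrist_force: [1.1, -0.4, -0.0]
gripper_width: 0.404
gripper_force: 0.1
```

{"api": "apply_moves", "payload": {"plan": [{"grip":0.4,"offset":[-0.1,-1.25,0.0],"spin":-0.09},{"grip":0.4,"offset":[-0.25,-2.45,0.0],"spin":-0.18},{"grip":0.4,"offset":[-0.5,-3.65,0.0],"spin":-0.27},{"grip":0.4,"offset":[-0.9,-4.8,0.0],"spin":-0.36},{"grip":0.4,"offset":[-1.4,-5.95,0.0],"spin":-0.44}]}}

```text
time_s: 2.95
tcp_pos: [0.4589, -0.0153, 0.1169]
ee_rot: [[-0.989, 0.15, 0.0], [0.15, 0.989, 0.0], [-0.0, 0.0, -1.0]]
wrist_force: [-0.2, 0.2, 0.4]
gripper_width: 0.401
gripper_force: 0.1
```

{"api": "apply_moves", "payload": {"plan": [{"grip":0.4,"offset":[-0.05,-1.25,0.0],"spin":-0.09},{"grip":0.4,"offset":[-0.2,-2.45,0.0],"spin":-0.18},{"grip":0.4,"offset":[-0.45,-3.65,0.0],"spin":-0.27},{"grip":0.4,"offset":[-0.85,-4.8,0.0],"spin":-0.36},{"grip":0.4,"offset":[-1.35,-5.95,0.0],"spin":-0.44}]}}

```text
time_s: 3.45
tcp_pos: [0.4631, -0.0762, 0.1168]
ee_rot: [[-0.958, -0.285, -0.0], [-0.285, 0.958, 0.0], [0.0, 0.0, -1.0]]
wrist_force: [-0.6, -0.5, -0.1]
gripper_width: 0.401
gripper_force: 0.1
```

{"api": "apply_moves", "payload": {"plan": [{"grip":0.4,"offset":[-0.05,-1.2,0.0],"spin":-0.09},{"grip":0.4,"offset":[-0.2,-2.45,0.0],"spin":-0.18},{"grip":0.4,"offset":[-0.2,-2.45,0.0],"spin":-0.18}]}}

```text
time_s: 3.75
tcp_pos: [0.4727, -0.0993, 0.1168]
ee_rot: [[-0.894, -0.448, 0.0], [-0.448, 0.894, -0.0], [-0.0, -0.0, -1.0]]
wrist_force: [0.1, 0.1, -0.3]
gripper_width: 0.404
gripper_force: 0.0
```

Run:
```python
from h import *
from station import r
c=r.capture("top");np.savez("top1.npz",**c)
cv2.imwrite("pics/t1.png",cv2.resize(c["img"][150:270,260:380],None,fx=4.5,fy=4.5,interpolation=3))
print(r.sense()["wrist_force"])
```

```text
[-0.42342715  0.19721416  0.45523437]
```

View pics/t1.png

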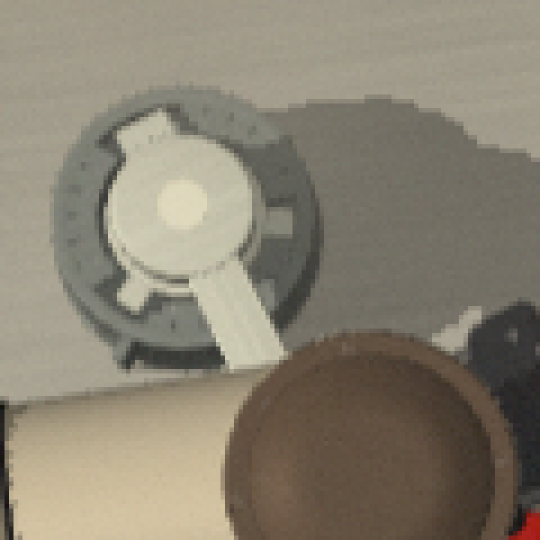

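The crop shows the arm at lower right. The wide lug at (148,130) sits in the dark wide slot and the narrow lugs are at (278,220) and (135,292). I'll unwrap it to check the centring.

Run:
```python
from h import *
a=load("top1.npz")
h=ray(a,260+183/4.5,150+203/4.5,.1165);print(h)
P=cloud(a);m=(P[...,2]>.105)&(P[...,2]<.12);rr=np.hypot(P[...,0]-h[0],P[...,1]-h[1])
f=P[m&(rr>.04)&(rr<.075)];print("arm ang",np.degrees(np.arctan2(np.median(f[:,1]-h[1]),np.median(f[:,0]-h[0]))),len(f))
# arm centreline by brightness edges at z=.1145
g=cv2.cvtColor(a["img"],6)
th=np.radians(np.arange(0,360,.5)); rs=np.arange(.030,.064,.0005)
hc=[.599,-.0347]
for R in(.045,.055,.065):
    v=cv2.remap(g,*[np.array([[proj(a,[hc[0]+R*np.cos(t),hc[1]+R*np.sin(t),.1145])[i] for t in th]],np.float32) for i in(0,1)],1)[0]
    k=np.where((v>120)&(np.degrees(th)>180)&(np.degrees(th)<235))[0];print(R,np.degrees(th[[k[0],k[-1]]]))
M=np.array([[proj(a,[hc[0]+R*np.cos(t),hc[1]+R*np.sin(t),.0735]) for t in th] for R in rs],np.float32)
I=cv2.remap(a["img"],M[...,0],M[...,1],1)
I=cv2.resize(I[::-1],(720,500),interpolation=cv2.INTER_NEAREST);I=np.clip(I*1.6,0,255).astype(np.uint8)
for k in range(0,720,60): cv2.putText(I,str(k//2),(k,12),0,.4,(0,255,255));cv2.line(I,(k,0),(k,500),(0,255,255),1)
cv2.imwrite("pics/polar1.png",I)
```

```text
[ 0.59814354 -0.03652665  0.1165    ]
arm ang -155.2149815149659 221
0.045 [180.5 220.5]
0.055 [180.5 221.5]
0.065 [194.5 215. ]
```

View pics/polar1.png

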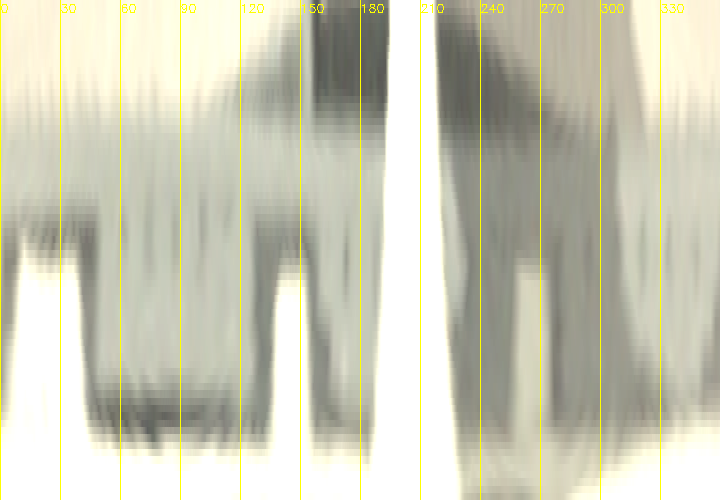

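Slots and lugs agree: wide lug 9–40° in slot 3–48°, narrow lugs at 144° and 264° inside their slots. Next I lift, close the fingers, and press on the hub centre.

Run:
```python
from plan import *
c=json.load(open("cmd.json"))
plan([(c[0],c[1],.185,c[3],.4,3),(.5985,-.0355,.165,c[3],0,4),(.5985,-.0355,.141,c[3],0,3),(.5985,-.0355,.137,c[3],0,2),(.5985,-.0355,.119,c[3],0,8)])
```

```text
[{"grip": 0.4, "offset": [0.0, 0.0, -2.25], "spin": 0.0}, {"grip": 0.4, "offset": [0.0, 0.0, -4.55], "spin": 0.0}, {"grip": 0.4, "offset": [0.0, 0.0, -6.8], "spin": 0.0}, {"grip": 0, "offset": [-3.5, -0.0, -6.3], "spin": 0.0}, {"grip": 0, "offset": [-6.95, -0.0, -5.8], "spin": 0.0}]
[{"grip": 0, "offset": [-3.5, -0.05, 0.5], "spin": 0.0}, {"grip": 0, "offset": [-7.0, -0.05, 1.0], "spin": 0.0}, {"grip": 0, "offset": [-7.0, -0.05, 1.8], "spin": 0.0}, {"grip": 0, "offset": [-7.0, -0.05, 2.6], "spin": 0.0}, {"grip": 0, "offset": [-7.0, -0.05, 3.4], "spin": 0.0}]
[{"grip": 0, "offset": [0.0, 0.0, 0.2], "spin": 0.0}, {"grip": 0, "offset": [0.0, 0.0, 0.4], "spin": 0.0}, {"grip": 0, "offset": [0.0, 0.0, 0.6], "spin": 0.0}, {"grip": 0, "offset": [0.0, 0.0, 0.85], "spin": 0.0}, {"grip": 0, "offset": [0.0, 0.0, 1.05], "spin": 0.0}]
[{"grip": 0, "offset": [0.0, 0.0, 0.25], "spin": 0.0}, {"grip": 0, "offset": [0.0, 0.0, 0.45], "spin": 0.0}, {"grip": 0, "offset": [0.0, 0.0, 0.7], "spin": 0.0}, {"grip": 0, "offset": [0.0, 0.0, 0.9], "spin": 0.0}, {"grip": 0, "offset": [0.0, 0.0, 1.15], "spin": 0.0}]
20 rows, end [ 5.987000e-01 -3.540000e-02  1.190000e-01  2.067566e+02]
```

{"api": "apply_moves", "payload": {"plan": [{"grip":0.4,"offset":[0.0,0.0,-2.25],"spin":0.0},{"grip":0.4,"offset":[0.0,0.0,-4.55],"spin":0.0},{"grip":0.4,"offset":[0.0,0.0,-6.8],"spin":0.0},{"grip":0,"offset":[-3.5,0.0,-6.3],"spin":0.0},{"grip":0,"offset":[-6.95,0.0,-5.8],"spin":0.0}]}}

```text
time_s: 4.3
tcp_pos: [0.5353, -0.066, 0.1762]
ee_rot: [[-0.894, -0.448, 0.003], [-0.448, 0.894, 0.001], [-0.003, -0.001, -1.0]]
wrist_force: [1.1, -0.4, 0.8]
gripper_width: 0.293
gripper_force: 0.0
```

{"api": "apply_moves", "payload": {"plan": [{"grip":0,"offset":[-3.5,-0.05,0.5],"spin":0.0},{"grip":0,"offset":[-7.0,-0.05,1.0],"spin":0.0},{"grip":0,"offset":[-7.0,-0.05,1.8],"spin":0.0},{"grip":0,"offset":[-7.0,-0.05,2.6],"spin":0.0},{"grip":0,"offset":[-7.0,-0.05,3.4],"spin":0.0}]}}

```text
time_s: 4.8
tcp_pos: [0.5964, -0.0353, 0.1398]
ee_rot: [[-0.893, -0.45, -0.001], [-0.45, 0.893, 0.0], [0.001, 0.001, -1.0]]
wrist_force: [-0.3, -0.2, 0.0]
gripper_width: 0.009
gripper_force: 0.0
```

{"api": "apply_moves", "payload": {"plan": [{"grip":0,"offset":[0.0,0.0,0.2],"spin":0.0},{"grip":0,"offset":[0.0,0.0,0.4],"spin":0.0}]}}

```text
time_s: 5.0
tcp_pos: [0.5966, -0.0355, 0.1374]
ee_rot: [[-0.893, -0.45, -0.001], [-0.45, 0.893, -0.0], [0.001, 0.0, -1.0]]
wrist_force: [-2.1, 1.3, 4.3]
gripper_width: 0.007
gripper_force: 2.6
```

{"api": "apply_moves", "payload": {"plan": [{"grip":0,"offset":[0.0,0.0,0.2],"spin":0.0},{"grip":0,"offset":[0.0,0.0,0.4],"spin":0.0},{"grip":0,"offset":[0.0,0.0,0.4],"spin":0.0}]}}

```text
time_s: 5.3
tcp_pos: [0.5968, -0.0354, 0.1334]
ee_rot: [[-0.893, -0.45, -0.001], [-0.45, 0.893, -0.0], [0.001, 0.0, -1.0]]
wrist_force: [-2.3, 0.1, 4.0]
gripper_width: 0.008
gripper_force: 2.0
```

It is sinking at 4 N, so the slots are aligned. I continue down to the stop.

{"api": "apply_moves", "payload": {"plan": [{"grip":0,"offset":[0.0,0.0,0.2],"spin":0.0},{"grip":0,"offset":[0.0,0.0,0.4],"spin":0.0},{"grip":0,"offset":[0.0,0.0,0.6],"spin":0.0},{"grip":0,"offset":[0.0,0.0,0.8],"spin":0.0},{"grip":0,"offset":[0.0,0.0,1.0],"spin":0.0}]}}

```text
time_s: 5.8
tcp_pos: [0.597, -0.0355, 0.1233]
ee_rot: [[-0.893, -0.451, -0.001], [-0.451, 0.893, -0.0], [0.001, 0.0, -1.0]]
wrist_force: [-2.5, 0.3, 5.6]
gripper_width: 0.01
gripper_force: 2.6
```

{"api": "apply_moves", "payload": {"plan": [{"grip":0,"offset":[0.0,0.0,0.2],"spin":0.0},{"grip":0,"offset":[0.0,0.0,0.4],"spin":0.0},{"grip":0,"offset":[0.0,0.0,0.4],"spin":0.0}]}}

```text
time_s: 6.1
tcp_pos: [0.5969, -0.0354, 0.1214]
ee_rot: [[-0.892, -0.451, -0.001], [-0.451, 0.892, -0.001], [0.001, -0.0, -1.0]]
wrist_force: [-7.2, 1.5, 14.3]
gripper_width: 0.009
gripper_force: 7.2
```

{"api": "apply_moves", "payload": {"plan": [{"grip":0,"offset":[0.0,0.0,0.1],"spin":0.0},{"grip":0,"offset":[0.0,0.0,0.2],"spin":0.0},{"grip":0,"offset":[0.0,0.0,0.2],"spin":0.0}]}}

```text
time_s: 6.4
tcp_pos: [0.5969, -0.0354, 0.1213]
ee_rot: [[-0.892, -0.452, 0.0], [-0.452, 0.892, -0.001], [0.001, -0.001, -1.0]]
wrist_force: [-11.0, 2.4, 23.8]
gripper_width: 0.006
gripper_force: 11.5
```

{"api": "apply_moves", "payload": {"plan": [{"grip":0,"offset":[0.0,0.0,-0.3],"spin":0.0},{"grip":0,"offset":[0.0,0.0,-1.5],"spin":0.0},{"grip":0,"offset":[0.0,0.0,-5.0],"spin":0.0},{"grip":0,"offset":[0.0,0.0,-5.0],"spin":0.0}]}}

```text
time_s: 6.8
tcp_pos: [0.601, -0.035, 0.1716]
ee_rot: [[-0.892, -0.452, 0.01], [-0.452, 0.892, 0.0], [-0.009, -0.004, -1.0]]
wrist_force: [0.9, 0.9, 0.5]
gripper_width: 0.007
gripper_force: 0.0
```

Run:
```python
from h import *
from station import r
for n in("top","scene"):
    c=r.capture(n);np.savez(n+"2.npz",**c);P=cloud(c)
    rr=np.hypot(P[...,0]-.5985,P[...,1]+.0355)
    an=np.degrees(np.arctan2(P[...,1]+.0355,P[...,0]-.5985))%360
    da=abs(an-204)*np.pi/180*rr
    m=(da<.008)&(P[...,2]>.06)&(P[...,2]<.14)
    print(n,[(m&(rr>a)&(rr<a+.02)).sum() for a in(.04,.08,.11,.135)],[np.median(P[m&(rr>a)&(rr<a+.02)][:,2]).round(4) for a in(.04,.08,.11,.135)])
    k=(rr<.02)&(P[...,2]>.06)&(P[...,2]<.125);print(k.sum(),np.median(P[k][:,2]))
I=load("top2.npz")["img"];J=load("scene2.npz")["img"]
f=lambda a,x,y:cv2.resize(a[y:y+150,x:x+150],None,fx=2.6,fy=2.6,interpolation=3)
cv2.imwrite("pics/t2.png",np.hstack([f(I,240,150),f(J,270,190)]))
print(r.sense()["tcp_pos"])
```

```text
top [np.int64(93), np.int64(95), np.int64(96), np.int64(94)] [np.float64(0.0964), np.float64(0.0969), np.float64(0.0964), np.float64(0.0968)]
19 0.09796675694901225
scene [np.int64(64), np.int64(16), np.int64(0), np.int64(0)] [np.float64(0.0958), np.float64(0.0958), np.float64(nan), np.float64(nan)]
283 0.09793193695620218
[ 0.59840468 -0.03494209  0.16760242]
  return _methods._mean(a, axis=axis, dtype=dtype,
  ret = ret.dtype.type(ret / rcount)
```

View pics/t2.png

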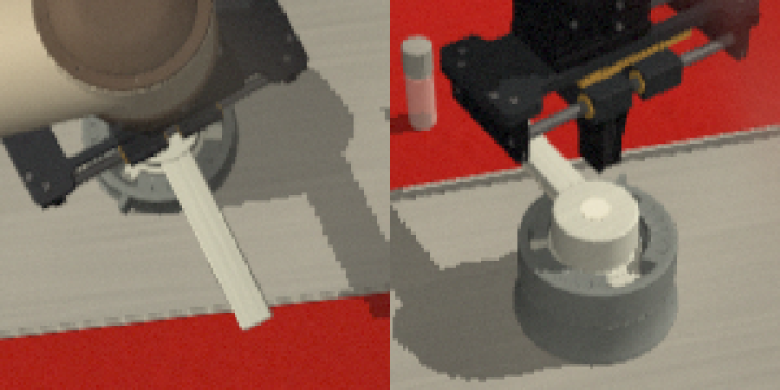

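Home: hub top is 0.098 (25 mm above the rim) and the arm's top is 0.0965. The crop shows the arm's free end at left-panel (256,322), with nothing disturbed.

Run:
```python
from h import *
from plan import *
a=load("top2.npz");q=ray(a,240+256/2.6,150+322/2.6,.0965);d=q[:2]-HUB;A=np.degrees(np.arctan2(d[1],d[0]))%360;print(np.hypot(*d),A)
A=float(A) if abs(A-204)<4 else 204.5
plan([(*bar(A,.165),.4,4),(*bar(A,.165),.4,1)],[.5987,-.0354,.167,206.757])
plan([(*bar(A,.102),.4,5)])
plan([(*bar(x,.102),.4) for x in np.linspace(A,153,13)[1:]])
```

```text
0.16041334749516706 204.9484479470705
[{"grip": 0.4, "offset": [3.5, 0.1, 0.05], "spin": 0.01}, {"grip": 0.4, "offset": [6.95, 0.25, 0.1], "spin": 0.02}, {"grip": 0.4, "offset": [10.45, 0.35, 0.15], "spin": 0.02}, {"grip": 0.4, "offset": [13.95, 0.5, 0.2], "spin": 0.03}, {"grip": 0.4, "offset": [13.95, 0.5, 0.2], "spin": 0.03}]
5 rows, end [ 4.719000e-01 -9.370000e-02  1.650000e-01  2.050381e+02]
[{"grip": 0.4, "offset": [-0.0, -0.0, 1.25], "spin": 0.0}, {"grip": 0.4, "offset": [-0.0, -0.0, 2.5], "spin": 0.0}, {"grip": 0.4, "offset": [-0.0, -0.0, 3.8], "spin": 0.0}, {"grip": 0.4, "offset": [-0.0, -0.0, 5.05], "spin": 0.0}, {"grip": 0.4, "offset": [-0.0, -0.0, 6.3], "spin": 0.0}]
5 rows, end [ 4.719000e-01 -9.370000e-02  1.020000e-01  2.050381e+02]
[{"grip": 0.4, "offset": [-0.05, 1.05, 0.0], "spin": 0.08}, {"grip": 0.4, "offset": [-0.2, 2.1, 0.0], "spin": 0.15}, {"grip": 0.4, "offset": [-0.4, 3.15, 0.0], "spin": 0.23}, {"grip": 0.4, "offset": [-0.65, 4.15, 0.0], "spin": 0.3}, {"grip": 0.4, "offset": [-1.0, 5.15, 0.0], "spin": 0.38}]
[{"grip": 0.4, "offset": [-0.05, 1.05, 0.0], "spin": 0.07}, {"grip": 0.4, "offset": [-0.15, 2.1, 0.0], "spin": 0.15}, {"grip": 0.4, "offset": [-0.35, 3.15, 0.0], "spin": 0.23}, {"grip": 0.4, "offset": [-0.65, 4.15, 0.0], "spin": 0.3}, {"grip": 0.4, "offset": [-1.0, 5.15, 0.0], "spin": 0.38}]
[{"grip": 0.4, "offset": [-0.0, 1.05, 0.0], "spin": 0.07}, {"grip": 0.4, "offset": [-0.15, 2.15, 0.0], "spin": 0.15}]
12 rows, end [4.74400e-01 2.91000e-02 1.02000e-01 1.52899e+02]
```

{"api": "apply_moves", "payload": {"plan": [{"grip":0.4,"offset":[3.5,0.1,0.05],"spin":0.01},{"grip":0.4,"offset":[6.95,0.25,0.1],"spin":0.02},{"grip":0.4,"offset":[10.45,0.35,0.15],"spin":0.02},{"grip":0.4,"offset":[13.95,0.5,0.2],"spin":0.03},{"grip":0.4,"offset":[13.95,0.5,0.2],"spin":0.03}]}}

```text
time_s: 7.4
tcp_pos: [0.4661, -0.0947, 0.1633]
ee_rot: [[-0.907, -0.421, -0.005], [-0.421, 0.907, 0.0], [0.005, 0.003, -1.0]]
wrist_force: [0.2, 1.2, -0.3]
gripper_width: 0.355
gripper_force: 0.0
```

{"api": "apply_moves", "payload": {"plan": [{"grip":0.4,"offset":[0.0,0.0,1.25],"spin":0.0},{"grip":0.4,"offset":[0.0,0.0,2.5],"spin":0.0},{"grip":0.4,"offset":[0.0,0.0,3.8],"spin":0.0},{"grip":0.4,"offset":[0.0,0.0,5.05],"spin":0.0},{"grip":0.4,"offset":[0.0,0.0,6.3],"spin":0.0}]}}

```text
time_s: 7.9
tcp_pos: [0.4712, -0.0933, 0.1003]
ee_rot: [[-0.906, -0.424, -0.001], [-0.424, 0.906, -0.0], [0.001, 0.0, -1.0]]
wrist_force: [0.9, 0.2, -0.0]
gripper_width: 0.406
gripper_force: 0.0
```

{"api": "apply_moves", "payload": {"plan": [{"grip":0.4,"offset":[-0.05,1.05,0.0],"spin":0.08},{"grip":0.4,"offset":[-0.2,2.1,0.0],"spin":0.15},{"grip":0.4,"offset":[-0.4,3.15,0.0],"spin":0.23},{"grip":0.4,"offset":[-0.65,4.15,0.0],"spin":0.3},{"grip":0.4,"offset":[-1.0,5.15,0.0],"spin":0.38}]}}

```text
time_s: 8.4
tcp_pos: [0.4583, -0.0421, 0.1008]
ee_rot: [[-0.999, -0.055, -0.001], [-0.055, 0.999, -0.0], [0.001, -0.0, -1.0]]
wrist_force: [0.7, -0.0, -0.7]
gripper_width: 0.4
gripper_force: 0.2
```

{"api": "apply_moves", "payload": {"plan": [{"grip":0.4,"offset":[-0.05,1.05,0.0],"spin":0.07},{"grip":0.4,"offset":[-0.15,2.1,0.0],"spin":0.15},{"grip":0.4,"offset":[-0.35,3.15,0.0],"spin":0.23},{"grip":0.4,"offset":[-0.65,4.15,0.0],"spin":0.3},{"grip":0.4,"offset":[-1.0,5.15,0.0],"spin":0.38}]}}

```text
time_s: 8.9
tcp_pos: [0.4653, 0.0099, 0.1008]
ee_rot: [[-0.948, 0.32, -0.001], [0.32, 0.948, -0.001], [0.001, -0.001, -1.0]]
wrist_force: [0.2, -1.7, 0.8]
gripper_width: 0.403
gripper_force: 0.2
```

{"api": "apply_moves", "payload": {"plan": [{"grip":0.4,"offset":[0.0,1.05,0.0],"spin":0.07},{"grip":0.4,"offset":[-0.15,2.15,0.0],"spin":0.15},{"grip":0.4,"offset":[-0.15,2.15,0.0],"spin":0.15}]}}

```text
time_s: 9.2
tcp_pos: [0.474, 0.03, 0.1008]
ee_rot: [[-0.891, 0.453, -0.001], [0.453, 0.891, -0.001], [0.001, -0.001, -1.0]]
wrist_force: [-0.2, -0.6, 0.7]
gripper_width: 0.399
gripper_force: 0.2
```

{"api": "apply_moves", "payload": {"plan": [{"grip":0.4,"offset":[0.0,0.2,0.0],"spin":0.01},{"grip":0.4,"offset":[0.0,0.2,0.0],"spin":0.01}]}}

```text
time_s: 9.4
tcp_pos: [0.474, 0.0307, 0.101]
ee_rot: [[-0.886, 0.463, -0.001], [0.463, 0.886, -0.001], [0.001, -0.001, -1.0]]
wrist_force: [-0.1, -2.9, -1.5]
gripper_width: 0.403
gripper_force: 1.0
```

{"api": "apply_moves", "payload": {"plan": [{"grip":0.4,"offset":[0.0,0.2,0.0],"spin":0.01},{"grip":0.4,"offset":[0.0,0.2,0.0],"spin":0.01}]}}

```text
time_s: 9.6
tcp_pos: [0.4744, 0.0316, 0.1011]
ee_rot: [[-0.881, 0.473, -0.003], [0.473, 0.881, -0.002], [0.001, -0.003, -1.0]]
wrist_force: [-0.2, -6.5, -1.0]
gripper_width: 0.403
gripper_force: 2.7
```

{"api": "apply_moves", "payload": {"plan": [{"grip":0.4,"offset":[0.0,0.1,0.0],"spin":0.0},{"grip":0.4,"offset":[0.0,0.1,0.0],"spin":0.0}]}}

```text
time_s: 9.8
tcp_pos: [0.4745, 0.0319, 0.1011]
ee_rot: [[-0.881, 0.472, -0.003], [0.473, 0.881, -0.003], [0.002, -0.004, -1.0]]
wrist_force: [0.7, -7.5, -1.0]
gripper_width: 0.402
gripper_force: 3.6
```

{"api": "apply_moves", "payload": {"plan": [{"grip":0.4,"offset":[0.0,0.2,0.0],"spin":0.0},{"grip":0.4,"offset":[0.0,0.4,0.0],"spin":0.0},{"grip":0.4,"offset":[0.0,0.4,0.0],"spin":0.0}]}}

```text
time_s: 10.1
tcp_pos: [0.4749, 0.0333, 0.1007]
ee_rot: [[-0.882, 0.472, -0.008], [0.472, 0.882, -0.007], [0.004, -0.01, -1.0]]
wrist_force: [0.5, -16.6, -0.0]
gripper_width: 0.399
gripper_force: 7.3
```

```bash
cat > ang.py <<'E'
from h import *
from station import r
c=r.capture("top");np.savez("top3.npz",**c);P=cloud(c)
rr=np.hypot(P[...,0]-.599,P[...,1]+.0347);an=np.degrees(np.arctan2(P[...,1]+.0347,P[...,0]-.599))%360
m=(rr>.03)&(rr<.165)&(an>130)&(an<215)&(P[...,2]>.09)&(P[...,2]<.102)
f=P[m][:,:2].astype(np.float32);print(len(f))
l=cv2.fitLine(f,cv2.DIST_HUBER,0,.001,.01).ravel();print(l,np.degrees(np.arctan2(l[1],l[0]))%180, np.percentile(rr[m],[5,95]))
E
python3 ang.py
```

```text
505
[ 0.90887696 -0.4170644   0.54081285 -0.00444527] 155.35062 [0.03379149 0.09848984]
```

At the stop: 16.6 N with almost no motion, and the arm at about 155°. I back off, lift and check.

{"api": "apply_moves", "payload": {"plan": [{"grip":0.4,"offset":[0.0,-0.4,0.0],"spin":0.0},{"grip":0.4,"offset":[0.0,-0.7,0.0],"spin":-0.02},{"grip":0.4,"offset":[0.0,-0.7,0.0],"spin":-0.02}]}}

```text
time_s: 10.45
tcp_pos: [0.4739, 0.0307, 0.1014]
ee_rot: [[-0.89, 0.455, -0.001], [0.455, 0.89, 0.0], [0.001, -0.0, -1.0]]
wrist_force: [-0.4, -2.5, -0.7]
gripper_width: 0.399
gripper_force: 1.3
```

{"api": "apply_moves", "payload": {"plan": [{"grip":0.4,"offset":[0.0,0.0,-1.5],"spin":0.0},{"grip":0.4,"offset":[0.0,0.0,-4.0],"spin":0.0},{"grip":0.4,"offset":[0.0,0.0,-8.0],"spin":0.0},{"grip":0.4,"offset":[0.0,-4.5,-10.0],"spin":0.0},{"grip":0.4,"offset":[0.0,-9.0,-10.0],"spin":0.0}]}}

```text
time_s: 10.95
tcp_pos: [0.4361, -0.0483, 0.2052]
ee_rot: [[-0.892, 0.452, 0.01], [0.452, 0.892, 0.002], [-0.008, 0.006, -1.0]]
wrist_force: [0.2, -0.9, -0.8]
gripper_width: 0.403
gripper_force: 0.0
```

{"api": "apply_moves", "payload": {"plan": [{"grip":0.4,"offset":[0.0,-4.5,0.0],"spin":0.0},{"grip":0.4,"offset":[0.0,-9.0,0.0],"spin":0.0},{"grip":0.4,"offset":[0.0,-13.0,0.0],"spin":0.0},{"grip":0.4,"offset":[0.0,-16.0,0.0],"spin":0.0},{"grip":0.4,"offset":[0.0,-16.0,0.0],"spin":0.0}]}}

```text
time_s: 11.45
tcp_pos: [0.3598, -0.1931, 0.2019]
ee_rot: [[-0.889, 0.459, 0.002], [0.459, 0.889, 0.0], [-0.001, 0.001, -1.0]]
wrist_force: [-0.1, 0.9, 0.6]
gripper_width: 0.395
gripper_force: 0.0
```

```bash
python3 ang.py
python3 - <<'E'
from h import *
from station import r
a=load("top3.npz");b=r.capture("scene")
cv2.imwrite("pics/fin.png",np.hstack([cv2.resize(a["img"][80:300,130:430],None,fx=1.4,fy=1.4),cv2.resize(b["img"][200:420,220:480],None,fx=1.4,fy=1.4)]))
P=cloud(a);rr=np.hypot(P[...,0]-.5985,P[...,1]+.035);k=(rr<.02)&(P[...,2]<.13);print(np.median(P[k][:,2]))
E
```

```text
910
[ 0.9080459  -0.41887075  0.5139585   0.00639721] 155.2367 [0.03647654 0.15265139]
0.0992104000272933
```

View pics/fin.png

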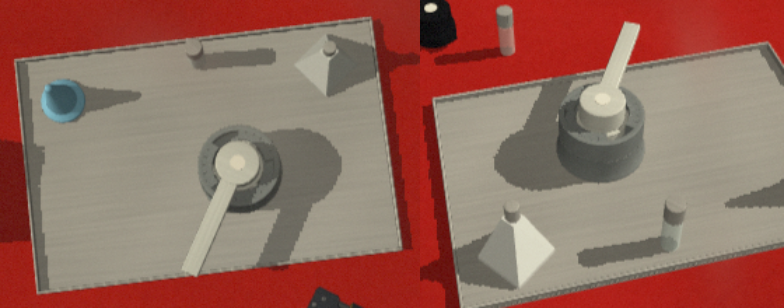

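The final view shows the arm over the rib, with the lamp low in its base and the bottle, vial and cone still standing. The arm measures 155.2°, 50° clockwise of where it sank.

```bash
python3 -c "
from station import r
print(r.finish_job())"
```

```text
the job is handed in; nothing more can be done
None
```

The job is handed in: the lamp was aligned, pushed home (hub top about 25 mm above the rim) and swung about 50° clockwise to the stop, with the bottle, vial and cone left standing; the hand-in returned no verdict.

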